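Snap the spares box shut, flap by flap

TASK

The pump spares are packed and the lid is already down on the clear box: lock it dust-tight by pressing its four locking flaps, one on each side, down and in against the box with the fingers until every one clicks shut under the ledge. Only press: do not lift the box or the lid, do not shove the box across the table, and leave the things around it where they are. Finish clear of everything, with the lid fully down.

Things in the scene. Friction and masses are not known exactly. Their poses are not given: they have to be found in the camera images.
- spares_box: clear plastic spares box standing loose on the table, about 2.4 kg with the steel parts inside. Tub 120 (its x) x 160 (its y) x 74 mm high, walls 3 mm; a locking ledge runs all round it 10 mm out from the walls and 55 mm up. Origin: centre of the underside, z up. Its yaw is within 0.5 rad of the world's, so its -x side faces the robot
- lid: loose white plastic lid lying fully down in the mouth of the box, 124 x 164 mm, its top face 79 mm above the table with a low rib to 82 mm. It carries the four hinged locking flaps, one along each side. Origin: centre of its panel's underside, on the rim 74 mm up; axes as the box's
- flap_near (a joint): white locking flap, 88 mm long, on the box's -x side, the long side facing the robot; hinge axis 76.5 mm above the table, 64 mm from the box's centre. Radians: 0 = hanging straight down (shut), grows outward and up; starts at 0.8 to 1.35 (nearly level). Its hook meets the ledge at about 0.33; pushed past 0.15 (4 to 10 N inward at its foot, depending on friction) it clicks and rests at -0.06 to 0.11; short of that it springs back out
- flap_near_edge (a point): middle of that flap's free edge, on its outer face, 36 mm below and 11.5 mm outward of the hinge axis when shut: then 75.5 mm from the box's centre and 40.5 mm above the table. The flap is smooth plastic. Its x axis points straight out from the box when the flap is shut and tilts up with the flap
- flap_far (a joint): white locking flap, 88 mm long, on the box's +x side, the long side away from the robot; hinge axis 76.5 mm above the table, 64 mm from the box's centre. Radians: 0 = hanging straight down (shut), grows outward and up; starts at 0.8 to 1.35 (nearly level). Its hook meets the ledge at about 0.33; pushed past 0.15 (4 to 10 N inward at its foot, depending on friction) it clicks and rests at -0.06 to 0.11; short of that it springs back out
- flap_far_edge (a point): middle of that flap's free edge, on its outer face, 36 mm below and 11.5 mm outward of the hinge axis when shut: then 75.5 mm from the box's centre and 40.5 mm above the table. The flap is smooth plastic. Its x axis points straight out from the box when the flap is shut and tilts up with the flap
- flap_left (a joint): white locking flap, 58 mm long, on the box's +y side, a short end, to the robot's left; hinge axis 76.5 mm above the table, 84 mm from the box's centre. Radians: 0 = hanging straight down (shut), grows outward and up; starts at 0.8 to 1.35 (nearly level). Its hook meets the ledge at about 0.33; pushed past 0.15 (4 to 10 N inward at its foot, depending on friction) it clicks and rests at -0.06 to 0.11; short of that it springs back out
- flap_left_edge (a point): middle of that flap's free edge, on its outer face, 36 mm below and 11.5 mm outward of the hinge axis when shut: then 95.5 mm from the box's centre and 40.5 mm above the table. The flap is smooth plastic. Its x axis points straight out from the box when the flap is shut and tilts up with the flap
- flap_right (a joint): white locking flap, 58 mm long, on the box's -y side, a short end, to the robot's right; hinge axis 76.5 mm above the table, 84 mm from the box's centre. Radians: 0 = hanging straight down (shut), grows outward and up; starts at 0.8 to 1.35 (nearly level). Its hook meets the ledge at about 0.33; pushed past 0.15 (4 to 10 N inward at its foot, depending on friction) it clicks and rests at -0.06 to 0.11; short of that it springs back out
- flap_right_edge (a point): middle of that flap's free edge, on its outer face, 36 mm below and 11.5 mm outward of the hinge axis when shut: then 95.5 mm from the box's centre and 40.5 mm above the table. The flap is smooth plastic. Its x axis points straight out from the box when the flap is shut and tilts up with the flap
- loose_bush: bystander: dark steel bush, upright tube 42 mm across, 62 mm high, standing off one corner of the box; origin at the centre of its underside
- loose_pinion: bystander: dark toothed steel pinion 57 mm across, 30 mm high, lying off another corner; origin at the centre of its underside
- plug_connector: bystander: grey harness connector 34 x 98 x 23 mm lying off a third corner; origin at the centre of its underside
- pump: bystander: small grey pump 66 x 92 x 96 mm at the back left; origin at the centre of its underside
- low_carton: bystander: brown carton 68 x 118 x 40 mm at the back; origin at the centre of its underside

How it is judged:
By the outcome, as a careful person would: the job done as asked, in the order asked, and still so for the second after the job is handed in, with the robot touching nothing.
It also fails if it takes over 58 s, if anything falls off the work surface, if the arm or the gripper's body presses on something with over 40 N, if the wrist force passes 120 N, or if a joint passes its speed limit or range.

ROBOT

A 7-joint arm with a two-finger parallel gripper is mounted at the origin on the work surface; the furniture and walls round the work are solid. World frame = base frame: x ahead of the robot, y to its left, z up, the work surface at z = 0. Lengths are in m, angles in rad, forces in N, time in s.
With the tool pointing down it reaches from about 0.4 to 0.875 m from the base axis. Payload 6.5 kg.
Tool frame: the origin (TCP) lies at the very end of the fingers, on their centre line; the grasp point (between the pads) lies 19 mm behind it; z points along the fingers, y is the line along which they close (so a half turn about z gives the same grasp; the last joint's range is limited). The gripper opens to 85 mm and grips with 20 to 120 N. Pads are 22 mm wide; open, the fingers measure 114 mm over their backs; the gripper's body (76 mm by 85 mm) begins 54 mm behind the grasp point. The pads swing forward as they close: fully open they stand 13 mm farther back than shut.
Start: joints at [-1.382, 0.536, -0.004, 1.538, 0.003, 1.067, -0.071], TCP at [0.164, 0.629, 0.231] pointing down, gripper open.
Joint ranges: [-2.7, 2.7], [-0.37, 2.16], [-1.27, 1.26], [0.24, 2.4], [-1.31, 4.45], [0.19, 1.91], [-2.76, 2.76]. Speed limits (rad/s): [2.39, 2.39, 3.14, 3.14, 3.14, 3.14, 3.14].

INTERFACE

Orientations are given as [roll, pitch, yaw] about the fixed x, y, z axes, in that order (R = Rz(yaw) Ry(pitch) Rx(roll)).
In Python, from cell import bot, snapshot, camera_model gives the robot as it stands. The module is installed in compiled form; this text tells all that it offers.
- The arm moves only by the shell command python3 -m inch 'ROWS' [OPENING]. ROWS is JSON, a list of rows, each an object of numbers: "dx", "dy", "dz": the shift along the world's x, y, z in cm; "yaw": the turn about the world's z in rad. A call has 1 to 8 rows; each row is the pose to reach, as a shift and turn from the pose commanded when the call began; what a row does not reach only later rows make up. A row lasts 1/8 s, in which the tool goes at most 62.5 mm and 10.7 degrees, less where a joint would pass 70% of its speed; a pose out of reach is approached as far as the arm can. A call with a gripper value outside its range is refused whole. OPENING is the finger opening in cm, from 0 to 8.54, set as the call begins (- or left out, the last holds). The fingers move at their own pace and stop on an object; the grip force is fixed at half the most. Time passes only in rows, so rows that repeat a pose let the fingers close. It gives the time, the measured TCP pose, the force, the opening and the grip force at its end, in the units of the state.
- bot.sense(): the state, without advancing time (a new reading comes with each control period).
- snapshot(name): name is "scene" or "top"; returns the picture (420x560x3 uint8, blue, green, red); there is no depth.
- camera_model(name): a dict with "intrinsics" (3x3 intrinsics, pixels), "eye" and "rotation" of the camera in the world. Camera axes: x right, y down, z forward; pixel columns grow to the right and rows downward; lengths in m; the calibration is good to about 2 mm. A picture is of the moment at which its call begins. camera_model takes no time and is no camera call.
- bot.finish_job(): hands the job in; it is judged then, once.
The state is a dict: "clock": time; "joint_pos": joint angles; "joint_vel": joint speeds; "joint_torque": joint torques, N m; "tcp_pos": TCP position; "orientation": TCP orientation; "force": force on the tool from outside, world axes, zero at the start; "torque": the same for the moment, N m; "opening": finger opening in m; "gripper_force": force on a finger pad.
Only numpy, scipy, OpenCV 4.12 (cv2) and the standard library are available. Lean on these libraries where they do the work, as an engineer would, in place of code of your own. Each camera call takes 0.05 s, during which the arm holds its last target. There are 200 camera calls.

## Working session

There is one attempt and no reset: what is moved stays moved. The work goes in short steps, Python scripts to look and compute and a shell command to move; the robot and the scene stay as the last step left them, time stands still between calls to the robot, and variables do not carry over. Pictures are saved under pics/ and viewed, at most 10 in all, crops included, and the job is handed in when it is done.

```bash
mkdir -p pics
python3 - <<'E'
from cell import bot, snapshot, camera_model
import cv2, numpy as np
for n in("top","scene"):
    im=snapshot(n); cv2.imwrite(f"pics/{n}0.png",im)
    c=camera_model(n); print(n,np.round(c["eye"],3).tolist(),np.round(c["rotation"],3).tolist(),np.round(c["intrinsics"],1).tolist())
s=bot.sense(); print(s["clock"],s["tcp_pos"],s["orientation"],s["opening"])
E
```

```text
top [0.338, 0.063, 1.329] [-2.98, 0.017, -1.592] [[501.8, 0.0, 272.9], [0.0, 501.8, 209.9], [0.0, 0.0, 1.0]]
scene [-0.153, 0.518, 0.499] [-2.047, -0.018, -2.15] [[419.3, 0.0, 275.9], [0.0, 419.3, 208.9], [0.0, 0.0, 1.0]]
0.1 [0.16368068 0.62848104 0.23049947] [-3.14005360e+00  9.12332749e-05  2.88689717e+00] 0.08533021045412663
```

View pics/top0.png

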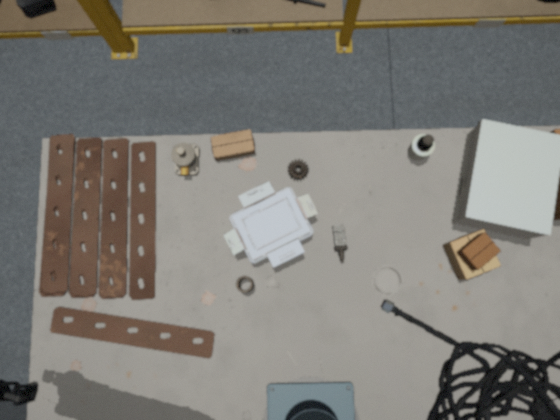

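View pics/scene0.png

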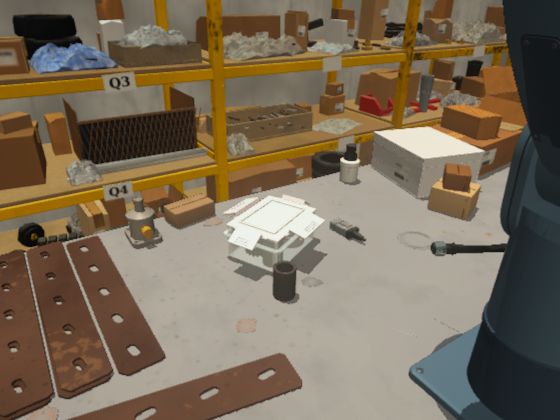

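The top view shows the lid centred near pixel (271,227), with the near flap at (287,253), far (257,194), left (235,241) and right (307,206). The bush is at (246,285), the pinion at (298,170) and the connector at (340,237). In the scene view all four flaps are open and the lid is down.

```bash
cat > h.py <<'E'
import cv2, numpy as np
from cell import bot, snapshot, camera_model
def cast(n,px,z):
    c=camera_model(n); R=np.array(c["rotation"],float)
    if R.size==3: R=cv2.Rodrigues(R)[0]
    d=R@np.linalg.inv(c["intrinsics"])@np.array([px[0],px[1],1.]); e=np.array(c["eye"])
    return (e+d*(z-e[2])/d[2])[:2]
def lid(im, roi=(200,165,340,290)):
    x0,y0,x1,y1=roi; s=4
    g=cv2.resize(im[y0:y1,x0:x1],None,fx=s,fy=s,interpolation=cv2.INTER_CUBIC)
    hsv=cv2.cvtColor(g,cv2.COLOR_BGR2HSV); m=((hsv[...,2]>195)).astype(np.uint8)*255
    m=cv2.morphologyEx(m,cv2.MORPH_CLOSE,np.ones((13,13),np.uint8))
    o=cv2.morphologyEx(m,cv2.MORPH_OPEN,cv2.getStructuringElement(cv2.MORPH_ELLIPSE,(121,121)))
    c=max(cv2.findContours(o,cv2.RETR_EXTERNAL,cv2.CHAIN_APPROX_NONE)[0],key=cv2.contourArea)
    b=cv2.boxPoints(cv2.minAreaRect(c)); p=(b+.5)/s-.5+[x0,y0]
    w=np.array([cast("top",q,.079) for q in p]); vis=g.copy()
    cv2.drawContours(vis,[b.astype(int)],0,(0,0,255),1)
    vis[m==0]//=2
    e=[w[1]-w[0],w[2]-w[1]]; L=[np.linalg.norm(v) for v in e]; v=e[int(np.argmin(L))]
    if v[0]<0: v=-v
    return w.mean(0),np.arctan2(v[1],v[0]),sorted(L),vis
E
python3 - <<'E'
from h import *
im=cv2.imread("pics/top0.png"); c,y,L,vis=lid(im); print(c,y,L); cv2.imwrite("pics/lid0.png",vis)
s=np.array([np.cos(y),np.sin(y)]); t=np.array([-s[1],s[0]])
for n,p,z in(("bush",(246,284),.062),("pinion",(298,170),.03),("conn",(340,237),.02),("pump",(184,155),.09)):
    d=cast("top",p,z)-c; print(n,cast("top",p,z),"in box frame",d@s,d@t)
E
```

```text
[ 2.30056237 -0.53583809] 0.18491147893229823 [np.float64(0.43136004825394864), np.float64(0.4682584109815277)]
bush [ 2.11778232 -0.77065092] in box frame -0.222836693341059 -0.19720401353600825
pinion [ 2.52051746 -0.26728706] in box frame 0.26558107112028767 0.22353207675351708
conn [ 3.14468175 -0.73054614] in box frame 0.7939303423355974 -0.3465881578171598
pump [ 1.62955227 -0.15515266] in box frame -0.5895784383513327 0.49756729527006116
```

View pics/lid0.png

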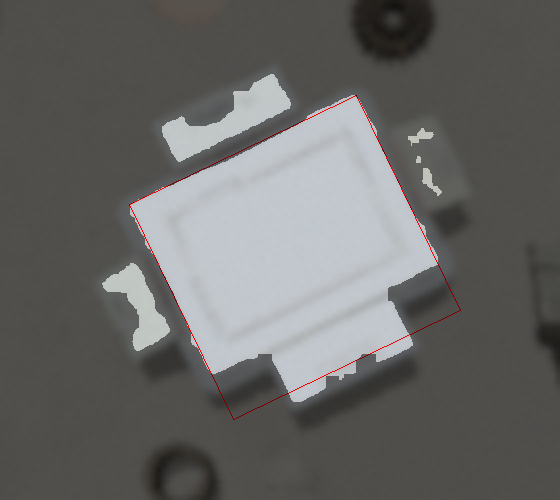

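The lid is bright and clean in this crop, but the near flap merges into it, so I need a larger opening kernel. The bad coordinates show the camera rotation is roll, pitch, yaw.

```bash
sed -i 's/(121,121)/(171,171)/; s/if R.size==3: R=cv2.Rodrigues(R)\[0\]/if R.size==3: R=Rotation.from_euler("xyz",R).as_matrix()/; 1a from scipy.spatial.transform import Rotation' h.py
python3 - <<'E'
from h import *
im=cv2.imread("pics/top0.png"); c,y,L,vis=lid(im); print(c,y,L); cv2.imwrite("pics/lid1.png",vis)
s=np.array([np.cos(y),np.sin(y)]); t=np.array([-s[1],s[0]])
for n,p,z in(("bush",(246,284),.062),("pinion",(298,170),.03),("conn",(340,237),.02),("pump",(184,155),.09)):
    d=cast("top",p,z)-c; print(n,cast("top",p,z),"in box frame",d@s,d@t)
for n,u in(("near",-s),("far",s),("left",t),("right",-t)):
    print(n,u, "target at 64/84+30+11:",c+u*((.064 if n in("near","far") else .084)+.041))
E
```

```text
[0.49798749 0.08174365] 0.4181580552211282 [np.float64(0.14099593850480932), np.float64(0.15915638447189612)]
bush [0.35857078 0.15156291] in box frame -0.09905229230774827 0.1204175767456799
pinion [0.6555998  0.01195551] in box frame 0.1156927697287768 -0.12777795849999893
conn [ 0.4755977  -0.09290638] in box frame -0.09138216655002819 -0.15050991481716428
pump [0.68756084 0.3041504 ] in box frame 0.26355388673870306 0.12626229352614424
near [-0.91383846 -0.4060779 ] target at 64/84+30+11: [0.40203445 0.03910547]
far [0.91383846 0.4060779 ] target at 64/84+30+11: [0.59394053 0.12438183]
left [-0.4060779   0.91383846] target at 64/84+30+11: [0.44722775 0.19597346]
right [ 0.4060779  -0.91383846] target at 64/84+30+11: [ 0.54874723 -0.03248616]
```

View pics/lid1.png

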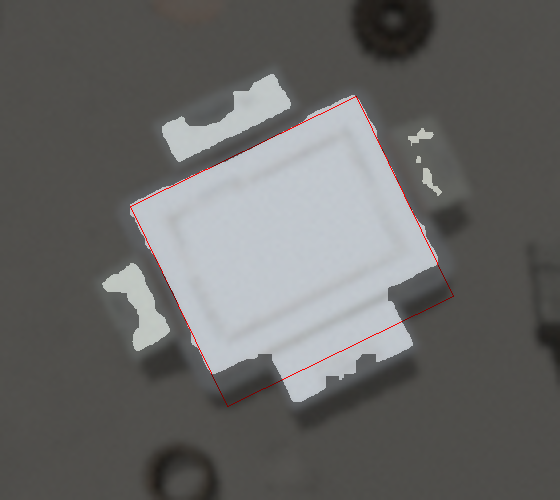

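The far, left and right edges fit, but the near edge is dragged outward by its flap. I'll take the centre from the four true corners in the crop: (131,205), (357,96), (437,263) and (212,374).

```bash
cat >> h.py <<'E'
YAW=0.42
def go(flap,c,pts,half=.011,yaw=YAW):
    s=np.array([np.cos(yaw),np.sin(yaw)]); t=np.array([-s[1],s[0]])
    u={"near":-s,"far":s,"left":t,"right":-t}[flap]; h=.064 if flap in("near","far") else .084
    st=bot.sense(); p=st["tcp_pos"]
    print("clock %.2f tcp %s yaw %.3f u-now %.1f out dir %s F %s"%(st["clock"],np.round(p,4),st["orientation"][2],1e3*((p[:2]-c)@u-h-half),np.round(u,3),np.round(st["force"],1)))
    print("side off mm %.1f"%(1e3*((p[:2]-c)@np.array([-u[1],u[0]]))))
    for o,z in pts:
        d=np.r_[c+u*(h+half+o*1e-3),z*1e-3]-p; print((o,z),np.round(100*d,2))
E
python3 - <<'E'
from h import *
q=[(131,205),(357,96),(437,263),(212,374)]
w=np.array([cast("top",(np.array(p)+.5)/4-.5+[200,165],.079) for p in q]); c=w.mean(0)
e=w[1]-w[0]; a=np.array([w[1]-w[2],w[0]-w[3]]); print(c,np.linalg.norm(e),np.linalg.norm(a,axis=1),np.arctan2(a[:,1],a[:,0]),np.arctan2(-e[0],e[1])%np.pi)
P=[(30,130),(30,100),(30,76),(28,60),(22,52),(15,46)]
for f in("left","far","right","near"): print(f); go(f,c,P[:2])
E
```

```text
[0.50852745 0.08634831] 0.1588890620157825 [0.11775218 0.11832339] [0.41310327 0.43237713] 0.4326692103519103
left
clock 0.10 tcp [0.1637 0.6285 0.2305] yaw 2.887 u-now 540.6 out dir [-0.408  0.913] F [-0.5  0.4  1.1]
side off mm 93.8
(30, 130) [ 29.39 -42.8  -10.05]
(30, 100) [ 29.39 -42.8  -13.05]
far
clock 0.10 tcp [0.1637 0.6285 0.2305] yaw 2.887 u-now -168.8 out dir [0.913 0.408] F [-0.5  0.4  1.1]
side off mm 635.6
(30, 130) [ 44.07 -49.93 -10.05]
(30, 100) [ 44.07 -49.93 -13.05]
right
clock 0.10 tcp [0.1637 0.6285 0.2305] yaw 2.887 u-now -730.6 out dir [ 0.408 -0.913] F [-0.5  0.4  1.1]
side off mm -93.8
(30, 130) [ 39.58 -65.63 -10.05]
(30, 100) [ 39.58 -65.63 -13.05]
near
clock 0.10 tcp [0.1637 0.6285 0.2305] yaw 2.887 u-now 18.8 out dir [-0.913 -0.408] F [-0.5  0.4  1.1]
side off mm -635.6
(30, 130) [ 24.9  -58.49 -10.05]
(30, 100) [ 24.9  -58.49 -13.05]
```

```bash
python3 -m inch '[{"dx":5,"dy":-7,"yaw":-0.18},{"dx":10,"dy":-13,"yaw":-0.36},{"dx":14,"dy":-18,"yaw":-0.54},{"dx":18,"dy":-24,"yaw":-0.72},{"dx":22,"dy":-30,"yaw":-0.9},{"dx":26,"dy":-37,"yaw":-0.9},{"dx":29.4,"dy":-42,"dz":-3,"yaw":-0.9},{"dx":29.4,"dy":-42.8,"dz":-8,"yaw":-0.9}]' 0
python3 - <<'E'
from h import *
go("left",np.array([.5085,.0863]),[(30,100),(30,76),(28,60),(22,52),(15,46)],yaw=.427)
cv2.imwrite("pics/s1.png",cv2.resize(snapshot("scene")[170:290,190:350],None,fx=4,fy=4,interpolation=cv2.INTER_CUBIC))
E
```

```text
clock 0.10 tcp [0.1637 0.6285 0.2305] yaw 2.887 u-now 541.3 out dir [-0.414  0.91 ] F [-0.5  0.4  1.1]
side off mm 89.3
(30, 100) [ 29.31 -42.84 -13.05]
(30, 76) [ 29.31 -42.84 -15.45]
(28, 60) [ 29.39 -43.02 -17.05]
(22, 52) [ 29.64 -43.57 -17.85]
(15, 46) [ 29.93 -44.21 -18.45]invalid input at $[0]: expected keys dx, dy, dz, yaw
```

View pics/s1.png

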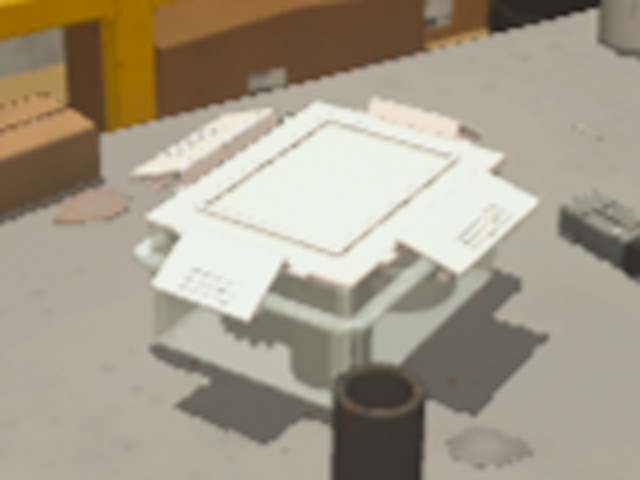

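The move was refused because every row needs all four keys. The crop shows all four flaps open, with the left one at crop (220,275).

```bash
python3 -m inch '[{"dx":4,"dy":-5,"dz":0,"yaw":-0.18},{"dx":8,"dy":-10,"dz":0,"yaw":-0.36},{"dx":11,"dy":-15,"dz":0,"yaw":-0.54},{"dx":15,"dy":-20,"dz":0,"yaw":-0.72},{"dx":18,"dy":-25,"dz":0,"yaw":-0.89},{"dx":22,"dy":-30,"dz":0,"yaw":-0.89},{"dx":25,"dy":-35,"dz":-3,"yaw":-0.89},{"dx":28,"dy":-40,"dz":-5,"yaw":-0.89}]' 0
python3 - <<'E'
from h import *
go("left",np.array([.5085,.0863]),[(30,100),(30,76),(28,60),(22,52),(15,46)],yaw=.427)
E
```

```text
clock: 1.15
tcp_pos: [0.4426, 0.2304, 0.1818]
orientation: [3.141, -0.0, 1.998]
force: [0.3, 0.6, 0.0]
opening: -0.0001
gripper_force: 0.0
clock 1.15 tcp [0.4426 0.2304 0.1818] yaw 1.998 u-now 63.5 out dir [-0.414  0.91 ] F [0.3 0.6 0. ]
side off mm 0.2
(30, 100) [ 1.41 -3.04 -8.18]
(30, 76) [  1.41  -3.04 -10.58]
(28, 60) [  1.49  -3.22 -12.18]
(22, 52) [  1.74  -3.77 -12.98]
(15, 46) [  2.03  -4.4  -13.58]
```

```bash
python3 -m inch '[{"dx":1.4,"dy":-3,"dz":-5,"yaw":0},{"dx":1.4,"dy":-3,"dz":-8.2,"yaw":0},{"dx":1.4,"dy":-3,"dz":-9.4,"yaw":0},{"dx":1.4,"dy":-3,"dz":-10.6,"yaw":0},{"dx":1.5,"dy":-3.2,"dz":-12.2,"yaw":0},{"dx":1.75,"dy":-3.8,"dz":-13,"yaw":0},{"dx":1.75,"dy":-3.8,"dz":-13,"yaw":0}]'
python3 - <<'E'
from h import *
go("left",np.array([.5085,.0863]),[(18,48),(15,46),(12,44),(8,43)],yaw=.427)
E
```

```text
clock: 2.02
tcp_pos: [0.4596, 0.1933, 0.0522]
orientation: [-3.141, 0.0, 1.996]
force: [0.5, 0.8, 0.3]
opening: 0.0001
gripper_force: 0.0
clock 2.02 tcp [0.4596 0.1933 0.0522] yaw 1.996 u-now 22.6 out dir [-0.414  0.91 ] F [0.5 0.8 0.3]
side off mm 0.2
(18, 48) [ 0.21 -0.41 -0.42]
(15, 46) [ 0.33 -0.68 -0.62]
(12, 44) [ 0.46 -0.96 -0.82]
(8, 43) [ 0.62 -1.32 -0.92]
```

```bash
for k in 1; do python3 -m inch '[{"dx":0.2,"dy":-0.4,"dz":-0.4,"yaw":0},{"dx":0.33,"dy":-0.7,"dz":-0.65,"yaw":0},{"dx":0.33,"dy":-0.7,"dz":-0.65,"yaw":0}]'; python3 -m inch '[{"dx":0.06,"dy":-0.13,"dz":-0.1,"yaw":0},{"dx":0.12,"dy":-0.26,"dz":-0.2,"yaw":0}]'; done
python3 - <<'E'
from h import *
go("left",np.array([.5085,.0863]),[],yaw=.427)
E
```

```text
clock: 2.4
tcp_pos: [0.4633, 0.1862, 0.0459]
orientation: [3.141, 0.001, 1.996]
force: [-0.5, 0.6, -0.4]
opening: -0.0002
gripper_force: 0.0
clock: 2.65
tcp_pos: [0.4637, 0.1859, 0.0442]
orientation: [3.141, -0.002, 1.998]
force: [-5.0, 7.2, 4.7]
opening: -0.0003
gripper_force: 4.4
clock 2.65 tcp [0.4637 0.1859 0.0442] yaw 1.998 u-now 14.3 out dir [-0.414  0.91 ] F [-5.   7.2  4.7]
side off mm -0.5
```

```bash
python3 -m inch '[{"dx":0.06,"dy":-0.13,"dz":0,"yaw":0},{"dx":0.12,"dy":-0.26,"dz":0,"yaw":0}]'; python3 -m inch '[{"dx":0.06,"dy":-0.13,"dz":0,"yaw":0},{"dx":0.12,"dy":-0.26,"dz":0,"yaw":0}]'
python3 - <<'E'
from h import *
go("left",np.array([.5085,.0863]),[],yaw=.427)
cv2.imwrite("pics/s2.png",cv2.resize(snapshot("scene")[170:290,190:350],None,fx=4,fy=4,interpolation=cv2.INTER_CUBIC))
E
```

```text
clock: 2.9
tcp_pos: [0.4639, 0.1855, 0.0443]
orientation: [-3.141, -0.004, 2.0]
force: [-6.4, 12.2, 7.0]
opening: -0.0001
gripper_force: 7.2
clock: 3.15
tcp_pos: [0.464, 0.1852, 0.0444]
orientation: [-3.141, -0.007, 2.002]
force: [-10.4, 18.3, 9.8]
opening: 0.0002
gripper_force: 10.7
clock 3.15 tcp [0.464  0.1852 0.0444] yaw 2.002 u-now 13.4 out dir [-0.414  0.91 ] F [-10.4  18.3   9.8]
side off mm -0.5
```

View pics/s2.png

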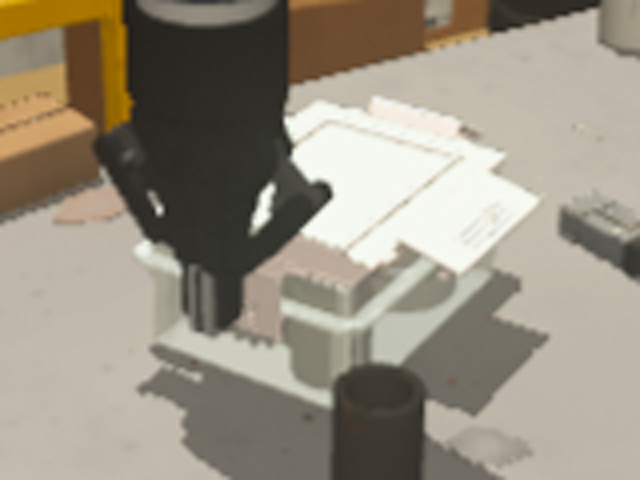

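The flap looks closed against the box and the force rises stiffly, so it may have clicked. I'll back off straight outward and look.

```bash
python3 -m inch '[{"dx":-0.5,"dy":1.1,"dz":0,"yaw":0},{"dx":-1.6,"dy":3.6,"dz":0,"yaw":0},{"dx":-2.5,"dy":5.5,"dz":3,"yaw":0},{"dx":-2.5,"dy":5.5,"dz":8,"yaw":0}]'
python3 - <<'E'
from h import *
a=snapshot("scene")[170:290,190:350];b=snapshot("top")[165:290,200:340]
cv2.imwrite("pics/s3.png",np.hstack([cv2.resize(i,(400,360),interpolation=cv2.INTER_CUBIC) for i in(a,b)]))
go("left",np.array([.5085,.0863]),[],yaw=.427)
E
```

```text
clock: 3.7
tcp_pos: [0.4397, 0.2347, 0.1236]
orientation: [-3.138, 0.001, 1.999]
force: [0.7, 0.8, 0.7]
opening: 0.0001
gripper_force: 0.0
clock 3.80 tcp [0.4444 0.2353 0.128 ] yaw 1.997 u-now 67.2 out dir [-0.414  0.91 ] F [ 0.6 -0.2 -0.2]
side off mm -3.4
```

View pics/s3.png

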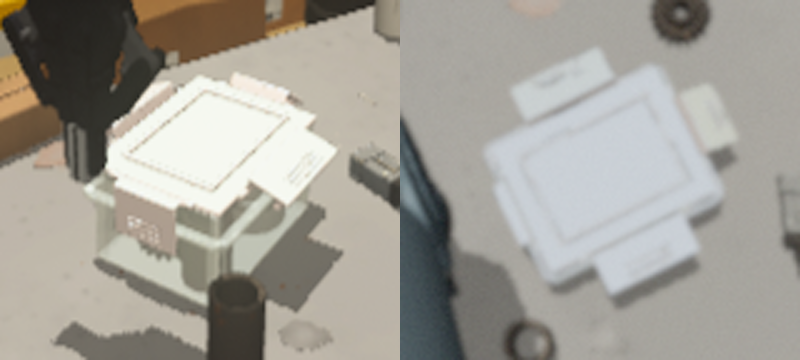

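The left flap now hangs steep and only a narrow strip shows from above at (510,215), so it is shut. Next is the right flap, crossing above the lid at the same yaw. I'll also check the box shift by correlating the lid region.

```bash
python3 -m inch '[{"dx":0,"dy":0,"dz":2,"yaw":0},{"dx":2,"dy":-5,"dz":4,"yaw":0},{"dx":4,"dy":-10,"dz":4,"yaw":0},{"dx":6,"dy":-15,"dz":4,"yaw":0},{"dx":8,"dy":-20,"dz":4,"yaw":0},{"dx":10.7,"dy":-25.4,"dz":3,"yaw":0},{"dx":11.5,"dy":-27.3,"dz":0,"yaw":0}]'
cat >> h.py <<'E'
def shift(n="top",a="pics/top0.png"):
    # world shift of the box by matching the lid's rib area
    A=cv2.imread(a); B=snapshot(n); t=A[205:246,248:294]
    r=cv2.matchTemplate(cv2.resize(B[190:262,230:312],None,fx=8,fy=8,interpolation=cv2.INTER_CUBIC),cv2.resize(t,None,fx=8,fy=8,interpolation=cv2.INTER_CUBIC),cv2.TM_CCOEFF_NORMED)
    _,v,_,m=cv2.minMaxLoc(r); d=np.array(m)/8-[18,15]
    print("shift mm",np.round(1e3*(cast("top",np.array([271,225])+d,.079)-cast("top",[271,225],.079)),1),"score",round(v,3))
E
python3 - <<'E'
from h import *
go("right",np.array([.5085,.0863]),[(30,100),(30,76),(28,60),(22,52),(17,46),(14,44)],yaw=.427)
cv2.imwrite("pics/cur.png",snapshot("top"))
E
```

```text
clock: 4.68
tcp_pos: [0.5587, -0.0444, 0.1244]
orientation: [3.139, 0.004, 1.991]
force: [0.6, 0.7, -0.6]
opening: 0.0002
gripper_force: 0.0
clock 4.67 tcp [ 0.5587 -0.0444  0.1244] yaw 1.991 u-now 44.8 out dir [ 0.414 -0.91 ] F [ 0.6  0.7 -0.6]
side off mm -8.5
(30, 100) [ 0.16  1.69 -2.44]
(30, 76) [ 0.16  1.69 -4.84]
(28, 60) [ 0.08  1.88 -6.44]
(22, 52) [-0.17  2.42 -7.24]
(17, 46) [-0.38  2.88 -7.84]
(14, 44) [-0.5   3.15 -8.04]
```

```bash
python3 -m inch '[{"dx":0,"dy":0,"dz":0,"yaw":0},{"dx":0,"dy":0,"dz":0,"yaw":0}]' >/dev/null
python3 - <<'E'
from h import *
go("right",np.array([.5085,.0863]),[(30,100),(30,76),(28,60),(22,52),(17,46),(14,44)],yaw=.427)
E
```

```text
clock 4.97 tcp [ 0.5565 -0.0376  0.1244] yaw 1.998 u-now 37.7 out dir [ 0.414 -0.91 ] F [ 0.3  0.  -0.6]
side off mm -7.6
(30, 100) [ 0.37  1.01 -2.44]
(30, 76) [ 0.37  1.01 -4.84]
(28, 60) [ 0.29  1.2  -6.44]
(22, 52) [ 0.04  1.74 -7.24]
(17, 46) [-0.17  2.2  -7.84]
(14, 44) [-0.29  2.47 -8.04]
```

```bash
python3 -m inch '[{"dx":0.4,"dy":1,"dz":-2.4,"yaw":0},{"dx":0.4,"dy":1,"dz":-3.6,"yaw":0},{"dx":0.4,"dy":1,"dz":-4.8,"yaw":0},{"dx":0.3,"dy":1.2,"dz":-6.4,"yaw":0},{"dx":0.05,"dy":1.7,"dz":-7.2,"yaw":0},{"dx":-0.17,"dy":2.2,"dz":-7.8,"yaw":0},{"dx":-0.17,"dy":2.2,"dz":-7.8,"yaw":0}]'
python3 -m inch '[{"dx":-0.06,"dy":0.13,"dz":-0.1,"yaw":0},{"dx":-0.12,"dy":0.26,"dz":-0.2,"yaw":0}]'
python3 - <<'E'
from h import *
go("right",np.array([.5085,.0863]),[],yaw=.427); shift()
E
```

```text
clock: 5.85
tcp_pos: [0.5545, -0.0165, 0.0457]
orientation: [-3.141, -0.0, 1.997]
force: [0.2, 0.5, 0.3]
opening: 0.0
gripper_force: 0.1
clock: 6.1
tcp_pos: [0.5544, -0.0153, 0.0446]
orientation: [3.14, 0.002, 1.996]
force: [1.5, -4.3, 3.7]
opening: 0.0001
gripper_force: 1.9
clock 6.10 tcp [ 0.5544 -0.0153  0.0446] yaw 1.996 u-now 16.5 out dir [ 0.414 -0.91 ] F [ 1.5 -4.3  3.7]
side off mm -0.3
shift mm [-10.6  34.7] score 0.434
```

```bash
for a in 1; do python3 -m inch '[{"dx":-0.06,"dy":0.13,"dz":-0.05,"yaw":0},{"dx":-0.12,"dy":0.26,"dz":-0.1,"yaw":0}]'|grep -E "tcp|^force"; python3 -m inch '[{"dx":-0.06,"dy":0.13,"dz":0,"yaw":0},{"dx":-0.12,"dy":0.26,"dz":0,"yaw":0}]'|grep -E "tcp|^force"; done
python3 - <<'E'
from h import *
go("right",np.array([.5085,.0863]),[],yaw=.427)
E
```

```text
tcp_pos: [0.553, -0.0126, 0.0431]
force: [2.9, -4.8, -2.7]
tcp_pos: [0.5513, -0.0094, 0.0428]
force: [2.5, -4.2, -3.0]
clock 6.65 tcp [ 0.5513 -0.0094  0.0428] yaw 1.997 u-now 9.8 out dir [ 0.414 -0.91 ] F [ 2.5 -4.2 -3. ]
side off mm -0.7
```

```bash
python3 -m inch '[{"dx":0.5,"dy":-1.1,"dz":0,"yaw":0},{"dx":1.6,"dy":-3.6,"dz":0,"yaw":0},{"dx":2.5,"dy":-5.5,"dz":3,"yaw":0},{"dx":2.5,"dy":-5.5,"dz":8,"yaw":0},{"dx":3.5,"dy":-8.5,"dz":10,"yaw":0},{"dx":3.5,"dy":-8.5,"dz":10,"yaw":0}]' |grep -E "tcp|^force|clock"
python3 - <<'E'
from h import *
a=snapshot("scene")[170:290,190:350];b=snapshot("top")[165:290,200:340]; shift()
cv2.imwrite("pics/s4.png",np.hstack([cv2.resize(i,(400,360),interpolation=cv2.INTER_CUBIC) for i in(a,b)]))
E
```

```text
clock: 7.4
tcp_pos: [0.5876, -0.0969, 0.145]
force: [-0.6, -1.2, -0.1]
shift mm [ 0.3 -0.6] score 0.949
```

View pics/s4.png

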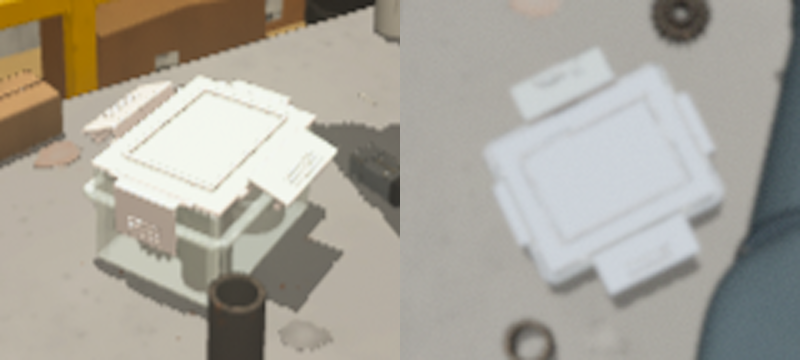

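Both end flaps are shut: the right strip is at (695,120) and the left at (510,215). The box has not moved (under 1 mm). Next is the near flap, turning the tool a quarter.

```bash
python3 -m inch '[{"dx":-2,"dy":0,"dz":0,"yaw":0.18},{"dx":-5,"dy":0,"dz":0,"yaw":0.36},{"dx":-8,"dy":2,"dz":0,"yaw":0.54},{"dx":-11,"dy":5,"dz":0,"yaw":0.72},{"dx":-14,"dy":8,"dz":0,"yaw":0.9},{"dx":-16,"dy":11,"dz":0,"yaw":1.08},{"dx":-17.5,"dy":13,"dz":0,"yaw":1.26},{"dx":-18,"dy":13.5,"dz":0,"yaw":1.44}]' >/dev/null
python3 -m inch '[{"dx":0,"dy":0,"dz":0,"yaw":0.13},{"dx":0,"dy":0,"dz":0,"yaw":0.13},{"dx":0,"dy":0,"dz":0,"yaw":0.13}]' |grep -E "tcp|^force|clock|ori"
python3 - <<'E'
from h import *
go("near",np.array([.5085,.0863]),[(30,100),(30,76),(28,60),(22,52),(17,46),(14,44)],yaw=.427)
E
```

```text
clock: 8.93
tcp_pos: [0.4057, 0.0411, 0.1426]
orientation: [3.141, -0.001, -2.718]
force: [0.1, 0.2, 0.6]
clock 8.93 tcp [0.4057 0.0411 0.1426] yaw -2.718 u-now 37.3 out dir [-0.91  -0.414] F [0.1 0.2 0.6]
side off mm -1.4
(30, 100) [ 0.72  0.17 -4.26]
(30, 76) [ 0.72  0.17 -6.66]
(28, 60) [ 0.9   0.25 -8.26]
(22, 52) [ 1.45  0.5  -9.06]
(17, 46) [ 1.91  0.71 -9.66]
(14, 44) [ 2.18  0.83 -9.86]
```

```bash
python3 -m inch '[{"dx":0.7,"dy":0.2,"dz":-4.2,"yaw":0},{"dx":0.7,"dy":0.2,"dz":-5.4,"yaw":0},{"dx":0.7,"dy":0.2,"dz":-6.6,"yaw":0},{"dx":0.9,"dy":0.25,"dz":-8.2,"yaw":0},{"dx":1.45,"dy":0.5,"dz":-9,"yaw":0},{"dx":1.9,"dy":0.7,"dz":-9.65,"yaw":0},{"dx":1.9,"dy":0.7,"dz":-9.65,"yaw":0}]'|grep -E "tcp|^force|clock"
python3 -m inch '[{"dx":0.13,"dy":0.06,"dz":-0.1,"yaw":0},{"dx":0.26,"dy":0.12,"dz":-0.2,"yaw":0}]'|grep -E "tcp|^force"
python3 -m inch '[{"dx":0.13,"dy":0.06,"dz":-0.05,"yaw":0},{"dx":0.26,"dy":0.12,"dz":-0.1,"yaw":0}]'|grep -E "tcp|^force"
python3 - <<'E'
from h import *
go("near",np.array([.5085,.0863]),[],yaw=.427)
E
```

```text
clock: 9.8
tcp_pos: [0.425, 0.0478, 0.0462]
force: [-2.0, -1.7, -0.5]
tcp_pos: [0.4276, 0.049, 0.0446]
force: [-2.8, -1.0, 1.2]
tcp_pos: [0.4294, 0.0499, 0.0434]
force: [-6.9, -3.3, 3.8]
clock 10.30 tcp [0.4294 0.0499 0.0434] yaw -2.716 u-now 12.1 out dir [-0.91  -0.414] F [-6.9 -3.3  3.8]
side off mm 0.4
```

```bash
python3 -m inch '[{"dx":0.13,"dy":0.06,"dz":0,"yaw":0},{"dx":0.26,"dy":0.12,"dz":0,"yaw":0}]'|grep -E "tcp|^force"
python3 -m inch '[{"dx":0.1,"dy":0.05,"dz":0,"yaw":0},{"dx":0.1,"dy":0.05,"dz":0,"yaw":0}]'|grep -E "tcp|^force"
python3 - <<'E'
from h import *
go("near",np.array([.5085,.0863]),[],yaw=.427)
E
```

```text
tcp_pos: [0.4293, 0.0499, 0.0429]
force: [-11.5, -5.6, 7.5]
tcp_pos: [0.4293, 0.0499, 0.0427]
force: [-12.8, -6.1, 8.4]
clock 10.80 tcp [0.4293 0.0499 0.0427] yaw -2.717 u-now 12.2 out dir [-0.91  -0.414] F [-12.8  -6.1   8.4]
side off mm 0.3
```

```bash
python3 -m inch '[{"dx":-1.1,"dy":-0.5,"dz":0,"yaw":0},{"dx":-3,"dy":-1.4,"dz":0,"yaw":0},{"dx":-3,"dy":-1.4,"dz":4,"yaw":0},{"dx":-3,"dy":-1.4,"dz":9,"yaw":0},{"dx":0,"dy":0,"dz":10,"yaw":0},{"dx":5,"dy":2,"dz":10,"yaw":0},{"dx":10,"dy":4.4,"dz":10,"yaw":0},{"dx":15,"dy":6.7,"dz":10,"yaw":0}]'|grep -E "tcp|^force|clock"
python3 -m inch '[{"dx":3,"dy":1.4,"dz":0,"yaw":0},{"dx":3.5,"dy":1.6,"dz":0,"yaw":0},{"dx":3.5,"dy":1.6,"dz":0,"yaw":0}]'|grep -E "tcp|^force|clock"
python3 - <<'E'
from h import *
go("far",np.array([.5085,.0863]),[(32,100),(30,76),(28,60),(22,52),(17,46),(14,44)],yaw=.427)
E
```

```text
clock: 11.8
tcp_pos: [0.587, 0.1204, 0.1442]
force: [0.5, -0.2, 0.5]
clock: 12.18
tcp_pos: [0.619, 0.1348, 0.1434]
force: [-0.4, -0.9, -0.0]
clock 12.18 tcp [0.619  0.1348 0.1434] yaw -2.716 u-now 45.6 out dir [0.91  0.414] F [-0.4 -0.9 -0. ]
side off mm -1.6
(32, 100) [-1.31 -0.42 -4.34]
(30, 76) [-1.49 -0.5  -6.74]
(28, 60) [-1.67 -0.58 -8.34]
(22, 52) [-2.22 -0.83 -9.14]
(17, 46) [-2.67 -1.04 -9.74]
(14, 44) [-2.95 -1.16 -9.94]
```

```bash
python3 -m inch '[{"dx":-1.4,"dy":-0.45,"dz":-4.3,"yaw":0},{"dx":-1.4,"dy":-0.5,"dz":-5.5,"yaw":0},{"dx":-1.5,"dy":-0.5,"dz":-6.7,"yaw":0},{"dx":-1.7,"dy":-0.6,"dz":-8.3,"yaw":0},{"dx":-2.2,"dy":-0.8,"dz":-9.1,"yaw":0},{"dx":-2.7,"dy":-1.05,"dz":-9.7,"yaw":0},{"dx":-2.7,"dy":-1.05,"dz":-9.7,"yaw":0}]'|grep -E "tcp|^force|clock"
python3 -m inch '[{"dx":-0.13,"dy":-0.06,"dz":-0.1,"yaw":0},{"dx":-0.26,"dy":-0.12,"dz":-0.2,"yaw":0}]'|grep -E "tcp|^force"
python3 -m inch '[{"dx":-0.13,"dy":-0.06,"dz":-0.05,"yaw":0},{"dx":-0.26,"dy":-0.12,"dz":-0.1,"yaw":0}]'|grep -E "tcp|^force"
python3 - <<'E'
from h import *
go("far",np.array([.5085,.0863]),[],yaw=.427)
E
```

```text
clock: 13.05
tcp_pos: [0.5927, 0.1248, 0.0468]
force: [2.9, 0.7, -1.1]
tcp_pos: [0.5906, 0.1238, 0.0453]
force: [0.1, 1.6, 0.4]
tcp_pos: [0.5866, 0.1219, 0.0433]
force: [4.0, 1.1, 1.3]
clock 13.55 tcp [0.5866 0.1219 0.0433] yaw -2.716 u-now 10.8 out dir [0.91  0.414] F [4.  1.1 1.3]
side off mm 0.1
```

```bash
python3 -m inch '[{"dx":-0.13,"dy":-0.06,"dz":0,"yaw":0},{"dx":-0.26,"dy":-0.12,"dz":0,"yaw":0}]'|grep -E "tcp|^force"
python3 -m inch '[{"dx":-0.08,"dy":-0.04,"dz":0,"yaw":0},{"dx":-0.08,"dy":-0.04,"dz":0,"yaw":0}]'|grep -E "tcp|^force"
python3 - <<'E'
from h import *
go("far",np.array([.5085,.0863]),[],yaw=.427)
E
```

```text
tcp_pos: [0.5865, 0.1219, 0.0438]
force: [10.1, 4.0, -5.3]
tcp_pos: [0.5864, 0.1219, 0.044]
force: [10.0, 3.4, -5.5]
clock 14.05 tcp [0.5864 0.1219 0.044 ] yaw -2.716 u-now 10.6 out dir [0.91  0.414] F [10.   3.4 -5.5]
side off mm 0.1
```

```bash
python3 -m inch '[{"dx":1.1,"dy":0.5,"dz":-0.1,"yaw":0},{"dx":3,"dy":1.4,"dz":0,"yaw":0},{"dx":4,"dy":1.8,"dz":4,"yaw":0},{"dx":4,"dy":1.8,"dz":9,"yaw":0},{"dx":6,"dy":6,"dz":11,"yaw":0},{"dx":4,"dy":12,"dz":11,"yaw":0},{"dx":0,"dy":17,"dz":11,"yaw":0},{"dx":-4,"dy":21,"dz":11,"yaw":0}]'|grep -E "tcp|^force|clock"
python3 -m inch '[{"dx":-5,"dy":3,"dz":2,"yaw":0},{"dx":-10,"dy":6,"dz":4,"yaw":0},{"dx":-12,"dy":8,"dz":4,"yaw":0},{"dx":-12,"dy":8,"dz":4,"yaw":0}]'|grep -E "tcp|^force|clock"
python3 - <<'E'
from h import *
a=snapshot("scene")[170:290,190:350];b=snapshot("top"); shift(); cv2.imwrite("pics/top5.png",b); b=b[165:290,200:340]
cv2.imwrite("pics/s5.png",np.hstack([cv2.resize(i,(400,360),interpolation=cv2.INTER_CUBIC) for i in(a,b)]))
E
```

```text
clock: 15.05
tcp_pos: [0.5411, 0.3319, 0.1527]
force: [0.3, 0.8, -0.0]
clock: 15.55
tcp_pos: [0.4205, 0.412, 0.1932]
force: [-0.1, 0.3, -1.0]
shift mm [ 0.6 -1. ] score 0.815
```

View pics/s5.png

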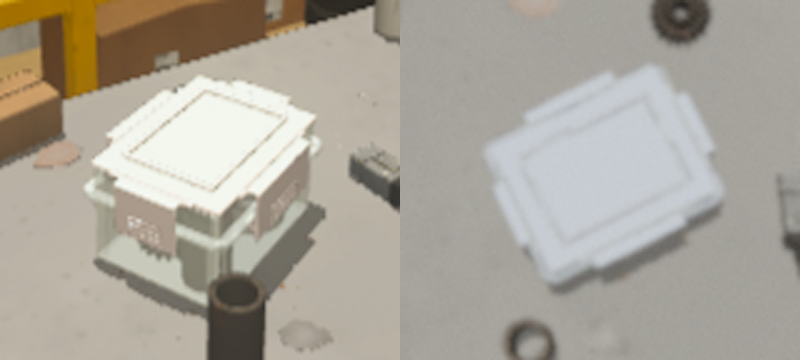

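All four flaps now hang shut with only narrow, equal strips showing from above: far (570,97), near (640,242), left (510,215) and right (695,120). The lid is level and moved only about 1 mm, the bystanders haven't moved, and the arm is clear, so I'm handing in.

```bash
python3 -c "
from cell import bot
print(bot.finish_job())"
```

```text
the job is handed in; nothing more can be done
None
```

The job is handed in: all four flaps look shut in the final pictures, with the lid fully down, the box within about 1 mm of where it started and the arm clear after 16 s; the judge returned no verdict.

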